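# Clean a lens barrel's front and press it into the V-block for gauging

## Task

Pick up the tall lens barrel (the tallest of the three standing on the bench) and, keeping it upright, dip its lower end about 2 cm deep into the open round air-cleaning cup and lift it out again, without bumping the cup. Then stand it on the foot plate of the gauging station and press it home into the upright V-block so that it bears firmly on both faces of the V, and finish while still holding it pressed there. Leave the other two barrels where they stand.

Things in the scene. Friction and masses are not known exactly. Their poses are not given: they have to be found in the camera images.
- barrel_center (a point): Centre (half-way up, on the axis) of the tall lens barrel: a plain aluminium cylinder 44 mm in diameter and 85 mm tall with thin dark bands, standing upright and loose on the bench, about 0.2 kg (varies). z is its axis, up; the turn about z means nothing.
- barrel_front (a point): Centre of the lower end face of the tall lens barrel, 42.5 mm below its centre: the front end that is dipped.
- cup_rim (a point): Centre of the mouth of the air-cleaning cup, an open upright aluminium cup bolted to the bench: 90 mm outside, 82 mm inside diameter, rim 55 mm above the bench, inside floor 47 mm below the rim; on a 110 mm square dark plate 6 mm thick, with a short air fitting on one side.
- seat (a point): Where the centre of the barrel's lower end face is when the barrel is fully home in the V-block: on the station's foot plate, 15 mm above the bench. z up; x points into the V (the press direction), which opens towards -x, roughly towards the robot. The foot plate reaches 35 mm in front of this point, 115 mm behind it and 50 mm to each side.
- station: Gauging station, bolted to the bench; origin 15 mm below the seat, same axes. Its V-block is 65 mm high above the foot plate: two upright rigid steel faces, polished (friction about 0.2), at 45 degrees either side of x. They meet 31 mm behind the seat point and end 12 mm behind it, 19 mm to each side, so fingers beside a seated barrel clear them. Nothing is higher than 80 mm above the bench.
- short_center (a point): Centre of the short wide lens barrel, a bystander: 58 mm in diameter, 45 mm tall, standing loose on the bench.
- slim_center (a point): Centre of the slim lens barrel, a bystander: 28 mm in diameter, 55 mm tall, standing loose on the bench.

How it is judged:
By the outcome, as a careful person would: the job done as asked, in the order asked, and still so for the second after the job is handed in, while the arm keeps its last pose, push and grip.
It also fails if it takes over 61 s, if anything falls off the work surface, if the arm or the gripper's body presses on something with over 40 N, if the wrist force passes 120 N, or if a joint passes its speed limit or range.

## Robot

A 6-joint arm with a two-finger parallel gripper is mounted at the origin on the work surface. World frame = base frame: x ahead of the robot, y to its left, z up, the work surface at z = 0. Lengths are in m, angles in rad, forces in N, time in s.
With the tool pointing down it reaches from about 0.3 to 0.775 m from the base axis. Payload 14.6 kg.
Tool frame: the origin (TCP) lies midway between the tips of the shut fingers; the grasp point (between the pads) lies 19 mm behind it; z points along the fingers, y is the direction in which the jaws open and shut (so a half turn about z gives the same grasp; the last joint's range is limited). The gripper opens to 94 mm and grips with 3 to 60 N. Pads are 16 mm wide; open, the fingers measure 119 mm over their backs; the gripper's body (75 mm by 177 mm) begins 78 mm behind the grasp point.
Start: joints at [-1.207, 0.3, 1.521, -0, 1.321, -0.067], TCP at [0.23, -0.5, 0.205] pointing down, gripper open.
Joint ranges: [-3.03, 3.03], [-0.79, 2.21], [0.23, 2.52], [-1.04, 4.18], [0, 3.07], [-2.55, 2.55]. Speed limits (rad/s): [2.22, 2.22, 2.57, 3.14, 3.14, 3.14].

## Interface

Orientations are given as a unit quaternion [x, y, z, w].
In Python, from rig import ctrl gives the robot as it stands.
- The arm moves only by the tool carry_out, never from a script. Its argument "deltas" is a list of rows, each an object with "gripper": the finger opening in cm, from 0 to 9.4; "delta_pos": the shift along the world's x, y, z in cm, a list of three; "roll": the turn about the world's z in degrees. A call has exactly 5 rows; each row is the pose to reach, as a shift and turn from the pose commanded when the call began; what a row does not reach only later rows make up. A row lasts 1/10 s, in which the tool goes at most 50 mm and 8.59 degrees, less where a joint would pass 70% of its speed; a pose out of reach is approached as far as the arm can. A call with a gripper value outside its range is refused whole. The fingers move at their own pace and stop on an object; "newtons" is the grip in N (left out, the last holds). Time passes only in rows, so rows that repeat a pose let the fingers close, or fill a call up. It gives the time, the measured TCP pose, the force and the opening at its end, in the units of the state.
- ctrl.observe(): the state, without advancing time (a new reading comes with each control period).
- ctrl.snapshot(name): name is "scene" or "top" or "wrist"; returns a dict with "frame" (480x640x3 uint8, red, green, blue), "z_map" (480x640 float32, m along the optical axis (not along the pixel's ray), 0 where there is no reading), "camera_matrix" (3x3 intrinsics, pixels), "extrinsics" (4x4, takes a point from camera to world coordinates); the wrist camera has in their place "hand_eye" (4x4, takes a point from camera to tool coordinates, whose origin is the TCP and whose axes are the flange's). Camera axes: x right, y up, looking along -z (the intrinsics and any distortion apply to the point x, -y, -z); pixel columns grow to the right and rows downward; lengths in m; the calibration is good to about 2 mm. A picture is of the moment at which its call begins: read the wrist's pose just before it.
- ctrl.close_job(): hands the job in, once; it reports no verdict.
Trained networks look in a picture, given as the dict that the camera call returned (one of the last four; its "shot" number tells which), for a name from the list of things; names that differ only in an ending like _2 or _b are one class to them, and where a whole thing is asked for, a point or a joint stands for the part that bears it (a point fixed in the world has none). Each returns a list of dicts, best first, with "p" (0 to 1); they miss things now and then, are a little off and sometimes report something else, mostly with a low value. They report only what shows in the picture. A call takes as long as a camera call.
- ctrl.boxes_of(picture, target): "bbox" ([centre column, centre row, width, height] in pixels, round what is visible of it).
- ctrl.place_of(picture, target): "at" ([column, row] in pixels: a listed point, or the origin of a listed thing).
The state is a dict: "clock": time; "q": joint angles; "joint_velocities": joint speeds; "tau": joint torques, N m; "position": TCP position; "tcp_rot": TCP orientation; "force": force on the tool from outside, world axes, zero at the start; "torque": the same for the moment, N m; "width": opening from 0.0 (shut) to 1.0 (fully open).
Only numpy, scipy, OpenCV 4.12 (cv2) and the standard library are available. Lean on these libraries where they do the work, as an engineer would, in place of code of your own. Each camera call takes 0.05 s, during which the arm holds its last target.

## Working session

There is one attempt and no reset: what is moved stays moved. The work goes in short steps, Python scripts to look and compute and a tool call to move; the robot and the scene stay as the last step left them, time stands still between calls to the robot, and variables do not carry over. Pictures are saved under pics/ and viewed, and the job is handed in when it is done.

Besides the shell and the picture viewer there is one more tool, called as name(argument=value, ...), one argument or row to a line, values as JSON. carry_out: Moves the arm, as the interface text tells. Its arguments: {"type":"object","properties":{"deltas":{"type":"array"},"newtons":{"type":"number"}},"required":["deltas"]}

```bash
ls; mkdir -p pics
cat > h.py <<'E'
import numpy as np, cv2
from rig import ctrl
def save(p,n): cv2.imwrite('pics/'+n,p['frame'][:,:,::-1])
def w(p,c,r,d=None,z=None):
    K=np.array(p['camera_matrix']);T=np.array(p['extrinsics'])
    ray=np.array([(c-K[0,2])/K[0,0],-(r-K[1,2])/K[1,1],-1.])
    if z is not None:
        rw=T[:3,:3]@ray; return T[:3,3]+rw*(z-T[2,3])/rw[2]
    if d is None: d=p['z_map'][int(round(r)),int(round(c))]
    return T[:3,:3]@(ray*d)+T[:3,3]
E
python3 - <<'E'
from h import *
print(ctrl.observe())
for n in ['top','scene']:
    p=ctrl.snapshot(n); save(p,n+'1.png'); np.savez(n+'1.npz',**{k:np.array(v) for k,v in p.items()})
    print(n,[k for k in p],np.round(p['camera_matrix'],1).tolist(),np.round(p['extrinsics'],3).tolist())
    for t in ['barrel_center','cup_rim','seat','station','short_center','slim_center']:
        for r in ctrl.place_of(p,t)[:2]: print(t,np.round(r['p'],2),np.round(r['at'],1),w(p,*r['at']).round(4))
E
```

```text
pics
{'clock': 0.0, 'q': array([-1.20659675e+00,  3.00431766e-01,  1.52157189e+00, -3.43726863e-06,
        1.32068606e+00, -6.66267615e-02]), 'joint_velocities': array([-0.00099094, -0.00097841,  0.00014513, -0.00058342, -0.00095195,
       -0.00044027]), 'tau': array([-6.27059180e-04, -5.31805551e+01, -3.52735162e+01,  7.08354707e-02,
        2.44275777e-02, -1.38765149e-04]), 'position': array([ 0.22958409, -0.49951051,  0.20491179]), 'tcp_rot': array([ 9.76887924e-01,  2.13751450e-01, -8.29598159e-05, -5.42224633e-04]), 'force': array([-1.34858831,  0.67355206,  0.73156519]), 'torque': array([-0.03684057, -0.00632157, -0.04331256]), 'width': 1.0029078205270265}
top ['frame', 'z_map', 'camera_matrix', 'extrinsics', 'shot'] [[462.6, 0.0, 316.9], [0.0, 462.6, 235.4], [0.0, 0.0, 1.0]] [[-0.145, 0.965, -0.217, 0.329], [-0.989, -0.141, 0.033, 0.003], [0.001, 0.219, 0.976, 0.948], [0.0, 0.0, 0.0, 1.0]]
barrel_center 0.95 [423.1 179.4] [ 0.6033 -0.2488  0.0836]
cup_rim 0.55 [152.5 297.9] [0.4585 0.3195 0.0086]
seat 0.68 [283.3 227.4] [0.5644 0.0389 0.0133]
seat 0.26 [425.3 181.2] [ 0.5982 -0.2516  0.0861]
station 0.59 [279.7 225.8] [0.5689 0.0459 0.013 ]
short_center 0.77 [401.5 251.6] [ 0.4734 -0.1883  0.0443]
slim_center 0.74 [470.2 262.7] [ 0.4303 -0.314   0.0571]
scene ['frame', 'z_map', 'camera_matrix', 'extrinsics', 'shot'] [[455.4, 0.0, 326.3], [0.0, 455.4, 240.0], [0.0, 0.0, 1.0]] [[0.404, -0.475, 0.782, 1.221], [0.915, 0.206, -0.348, -0.316], [0.004, 0.855, 0.518, 0.544], [0.0, 0.0, 0.0, 1.0]]
barrel_center 0.68 [205.2 316.7] [ 0.6403 -0.2653  0.0682]
cup_rim 0.62 [433.9 208.4] [0.4159 0.3319 0.0319]
seat 0.79 [354.1 273.9] [0.6229 0.0064 0.0623]
seat 0.22 [230.3 272.1] [ 0.5015 -0.1941  0.0441]
station 0.82 [356.1 281.6] [0.6355 0.0044 0.0541]
short_center 0.73 [229.7 271.5] [ 0.5005 -0.1949  0.0451]
slim_center 0.62 [157.  275.3] [ 0.4495 -0.3225  0.0392]
```

View pics/top1.png

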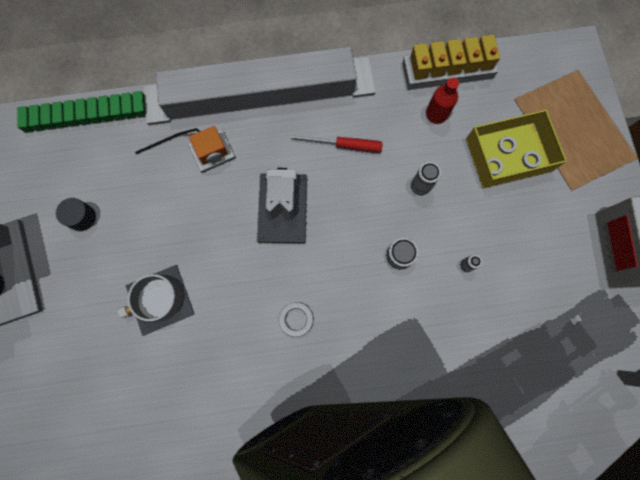

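View pics/scene1.png

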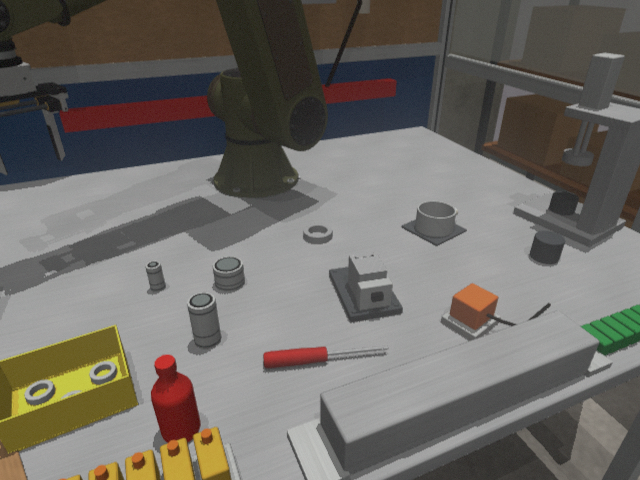

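The tall barrel is at (425,178), the cup at (152,297), and the V-block at (282,190), opening downward in the top image. I'll refine these with depth.

```bash
cat > m.py <<'E'
import numpy as np, cv2
from scipy.optimize import least_squares
def cloud(n):
    p=np.load(n); K=p['camera_matrix'];T=p['extrinsics'];d=p['z_map'].astype(float)
    r,c=np.mgrid[:480,:640]
    X=np.stack([(c-K[0,2])/K[0,0]*d,-(r-K[1,2])/K[1,1]*d,-d],-1)@T[:3,:3].T+T[:3,3]
    X[d==0]=np.nan; return X,p['frame']
def circ(P,R):
    f=lambda v: np.hypot(P[:,0]-v[0],P[:,1]-v[1])-R
    return least_squares(f,P[:,:2].mean(0),loss='soft_l1',f_scale=.002)
if __name__=='__main__':
  for n in ['top1.npz','scene1.npz']:
    X,F=cloud(n); Z=X[...,2]
    near=lambda x,y,R:(np.hypot(X[...,0]-x,X[...,1]-y)<R)
    tab=X[near(.4,0.1,.04)]; print(n,'table z',np.nanmedian(Z[near(.5,-.1,.03)]),np.nanstd(Z[near(.5,-.1,.03)]))
    for nm,x,y,R,h in [('tall',.61,-.255,.06,.085),('short',.48,-.19,.05,.045),('slim',.44,-.315,.04,.055)]:
        m=near(x,y,R)&(abs(Z-h)<.008); t=X[m]; print(nm,'top n',len(t),'bbox mid',((t.min(0)+t.max(0))/2).round(4),'mean',t.mean(0).round(4),'ext',np.ptp(t,0).round(4))
    for nm,x,y,R,h in [('tall',.61,-.255,.06,.085)]:
        m=near(x,y,R)&(Z>.02)&(Z<.07); s=circ(X[m],.022); print(nm,'side',m.sum(),s.x.round(4),np.abs(s.fun).mean())
    m=near(.45,.325,.07)&(abs(Z-.055)<.006); t=X[m]; s=circ(t,.043); print('cup rim',m.sum(),s.x.round(4),t[:,2].mean(),np.abs(s.fun).mean(),'bb',((t.min(0)+t.max(0))/2).round(4),np.ptp(t,0).round(4))
    m=near(.45,.325,.07)&(Z>.015)&(Z<.05); t=X[m]; print('cup wall n',m.sum())
    m=near(.62,.04,.09)&(abs(Z-.015)<.006); t=X[m]; rc=cv2.minAreaRect(t[:,:2].astype(np.float32)); print('foot',m.sum(),rc, np.median(t[:,2]))
    m=near(.62,.04,.09)&(Z>.07)&(Z<.095); t=X[m]; rc=cv2.minAreaRect(t[:,:2].astype(np.float32)); print('V top',m.sum(),rc,np.median(t[:,2]))
    np.savetxt(n+'.V.txt',t)
E
python3 m.py
python3 - <<'E'
import cv2
for n,(a,b,c,d) in {'top1':(240,160,325,250),'scene1':(320,240,410,325)}.items():
    i=cv2.imread(f'pics/{n}.png')[b:d,a:c]; cv2.imwrite(f'pics/{n}V.png',cv2.resize(i,None,fx=6,fy=6,interpolation=cv2.INTER_CUBIC))
E
```

```text
top1.npz table z -0.00035933097425311367 0.0016532320740691906
tall top n 386 bbox mid [ 0.6169 -0.2633  0.0832] mean [ 0.6158 -0.2627  0.0847] ext [0.0432 0.0425 0.0121]
short top n 670 bbox mid [ 0.4727 -0.1909  0.0438] mean [ 0.4722 -0.1905  0.0452] ext [0.0572 0.0577 0.0136]
slim top n 169 bbox mid [ 0.4321 -0.3238  0.0532] mean [ 0.4323 -0.3229  0.0546] ext [0.0261 0.0286 0.0116]
tall side 199 [ 0.6175 -0.2641] 0.0004365490929965104
cup rim 367 [0.4542 0.3077] 0.053962281385484735 0.001165436443589295 bb [0.4543 0.3085 0.054 ] [0.0888 0.0905 0.0098]
cup wall n 660
foot 2014 ((0.6083037257194519, 0.03726927936077118), (0.1001584455370903, 0.15011635422706604), 80.56495666503906) 0.014735950516018559
V top 854 ((0.6167083382606506, 0.03629216551780701), (0.0531877763569355, 0.07143111526966095), 80.71815490722656) 0.07968654279791493
scene1.npz table z 0.0012561960805386185 0.0009308674181525503
tall top n 491 bbox mid [ 0.6187 -0.2656  0.0831] mean [ 0.6233 -0.2661  0.0853] ext [0.0443 0.0434 0.0122]
short top n 504 bbox mid [ 0.4742 -0.1932  0.0435] mean [ 0.4805 -0.1943  0.0457] ext [0.0621 0.0572 0.0124]
slim top n 152 bbox mid [ 0.4347 -0.3258  0.0534] mean [ 0.4381 -0.3258  0.0548] ext [0.029  0.0276 0.0116]
tall side 666 [ 0.6172 -0.2655] 0.0006360362007545534
cup rim 280 [0.4567 0.3061] 0.053559904182031194 0.001259549022965427 bb [0.4566 0.3061 0.0541] [0.0892 0.0907 0.0102]
cup wall n 886
foot 1170 ((0.6105522513389587, 0.03437413275241852), (0.1003861352801323, 0.15183667838573456), 81.25252532958984) 0.015900244637095662
V top 746 ((0.6184274554252625, 0.033447377383708954), (0.05294802784919739, 0.07466121762990952), 80.605224609375) 0.0806968265902624
```

View pics/top1V.png

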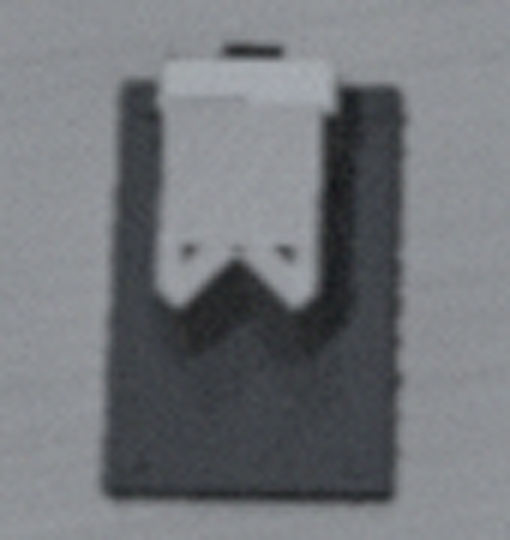

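View pics/scene1V.png

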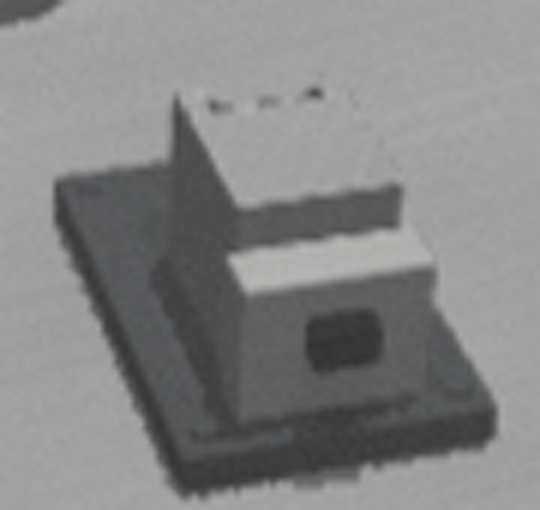

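Averaging the two cameras gives:

| Item | Position |
|---|---|
| Barrel | (0.617, -0.265) |
| Cup | (0.4555, 0.307) |
| Seat | (0.570, 0.042) |
| Press direction | yaw about -9.2° |

I'll move above the barrel with a -34° roll, which sets the jaws across the V.

carry_out(
  deltas=[
    {"gripper":9.4,"delta_pos":[4,2.4,0],"roll":-8},
    {"gripper":9.4,"delta_pos":[8,4.8,0],"roll":-16},
    {"gripper":9.4,"delta_pos":[12,7.2,0],"roll":-24},
    {"gripper":9.4,"delta_pos":[16,9.6,0],"roll":-32},
    {"gripper":9.4,"delta_pos":[20,12,0],"roll":-34},
  ],
  newtons=45,
)

```text
clock: 1.2
position: [0.4307, -0.3789, 0.2056]
tcp_rot: [0.996, -0.084, 0.0, 0.0]
force: [0.1, -1.3, -0.5]
width: 0.998
```

carry_out(
  deltas=[
    {"gripper":9.4,"delta_pos":[4,2.4,0],"roll":0},
    {"gripper":9.4,"delta_pos":[8,4.8,0],"roll":0},
    {"gripper":9.4,"delta_pos":[12,7.2,0],"roll":0},
    {"gripper":9.4,"delta_pos":[16,9.5,0],"roll":0},
    {"gripper":9.4,"delta_pos":[18.7,11.5,0],"roll":0},
  ],
)

```text
clock: 1.7
position: [0.6184, -0.2631, 0.205]
tcp_rot: [0.997, -0.081, -0.0, -0.0]
force: [0.4, -0.6, 0.3]
width: 1.003
```

carry_out(
  deltas=[
    {"gripper":9.4,"delta_pos":[0,0,0],"roll":0},
    {"gripper":9.4,"delta_pos":[0,0,0],"roll":0},
    {"gripper":9.4,"delta_pos":[0,0,0],"roll":0},
    {"gripper":9.4,"delta_pos":[0,0,0],"roll":0},
    {"gripper":9.4,"delta_pos":[0,0,0],"roll":0},
  ],
)

```text
clock: 2.2
position: [0.6159, -0.2656, 0.2058]
tcp_rot: [0.997, -0.082, 0.0, 0.0]
force: [-0.3, 0.4, 0.7]
width: 0.997
```

```bash
cat > wr.py <<'E'
from h import *
from scipy.spatial.transform import Rotation as Ro
import sys
def wrist(name):
    s=ctrl.observe(); p=ctrl.snapshot('wrist'); save(p,name+'.png')
    T=np.eye(4);T[:3,:3]=Ro.from_quat(s['tcp_rot']).as_matrix();T[:3,3]=s['position']
    p['extrinsics']=T@np.array(p['hand_eye'])
    np.savez(name+'.npz',**{k:np.array(v) for k,v in p.items()})
    return s,p
E
python3 - <<'E'
from wr import *; from m import *
s,p=wrist('w1'); print(s['clock'],s['position'],s['tcp_rot'],s['q'],s['force'])
print(np.degrees(2*np.arctan2(s['tcp_rot'][1],s['tcp_rot'][0])))
X,F=cloud('w1.npz'); Z=X[...,2]
m=(np.hypot(X[...,0]-.617,X[...,1]+.265)<.05)&(abs(Z-.085)<.008); t=X[m]; print(len(t),((t.min(0)+t.max(0))/2).round(4),t.mean(0).round(4),np.ptp(t,0).round(4))
E
```

```text
2.2 [ 0.61593684 -0.26560666  0.20580338] [ 9.96649749e-01 -8.17878000e-02  1.67551667e-04  7.07790399e-05] [-4.61719269e-01  5.77560129e-01  1.12686223e+00 -7.28679917e-06
  1.43680659e+00  1.27283655e+00] [-0.25043696  0.37144088  0.70681175]
-9.382672055377084
2869 [ 0.6191 -0.2673  0.0831] [ 0.6203 -0.2674  0.0857] [0.0435 0.0435 0.0121]
```

View pics/w1.png

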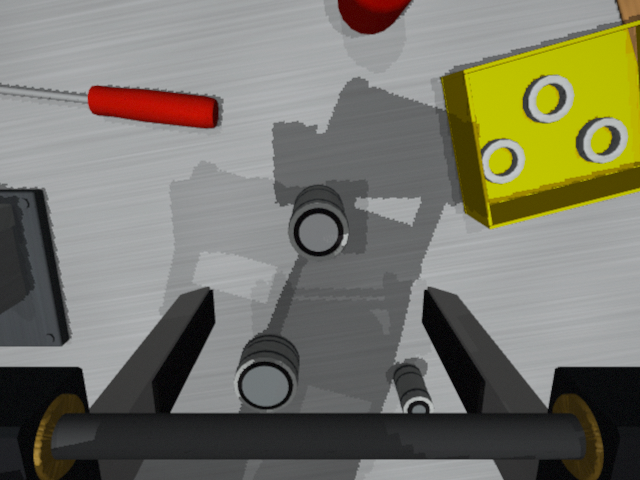

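The wrist view shows the barrel at (318,228), about 2–3 mm from where the top and scene cameras put it. I'll descend to put the grasp point about 50 mm up the barrel.

carry_out(
  deltas=[
    {"gripper":9.4,"delta_pos":[0.2,0,-3.5],"roll":0},
    {"gripper":9.4,"delta_pos":[0.2,0,-7],"roll":0},
    {"gripper":9.4,"delta_pos":[0.2,0,-10.5],"roll":0},
    {"gripper":9.4,"delta_pos":[0.2,0,-14],"roll":0},
    {"gripper":9.4,"delta_pos":[0.2,0,-17.3],"roll":0},
  ],
)

```text
clock: 2.75
position: [0.6181, -0.2651, 0.0311]
tcp_rot: [0.997, -0.081, 0.0, 0.0]
force: [0.8, 0.4, 0.5]
width: 1.0
```

carry_out(
  deltas=[
    {"gripper":9.4,"delta_pos":[0,0,0],"roll":0},
    {"gripper":7,"delta_pos":[0,0,0],"roll":0},
    {"gripper":6,"delta_pos":[0,0,0],"roll":0},
    {"gripper":5.2,"delta_pos":[0,0,0],"roll":0},
    {"gripper":4.6,"delta_pos":[0,0,0],"roll":0},
  ],
)

```text
clock: 3.25
position: [0.619, -0.2651, 0.0339]
tcp_rot: [0.997, -0.081, 0.001, 0.0]
force: [-0.6, -0.6, 0.4]
width: 0.698
```

carry_out(
  deltas=[
    {"gripper":4,"delta_pos":[0,0,0],"roll":0},
    {"gripper":3.5,"delta_pos":[0,0,0],"roll":0},
    {"gripper":3.5,"delta_pos":[0,0,0],"roll":0},
    {"gripper":3.5,"delta_pos":[0,0,0],"roll":0},
    {"gripper":3.5,"delta_pos":[0,0,0],"roll":0},
  ],
)

```text
clock: 3.75
position: [0.6185, -0.265, 0.0327]
tcp_rot: [0.997, -0.081, 0.0, 0.0]
force: [0.0, -1.7, 3.2]
width: 0.464
```

Width reads 43.6 mm, so the barrel is held. Lift, then carry it to the cup.

carry_out(
  deltas=[
    {"gripper":3.5,"delta_pos":[0,0,1],"roll":0},
    {"gripper":3.5,"delta_pos":[0,0,3.5],"roll":0},
    {"gripper":3.5,"delta_pos":[0,0,7],"roll":0},
    {"gripper":3.5,"delta_pos":[0,0,10.5],"roll":0},
    {"gripper":3.5,"delta_pos":[0,0,14],"roll":0},
  ],
)

```text
clock: 4.25
position: [0.6182, -0.2646, 0.1741]
tcp_rot: [0.997, -0.081, -0.0, -0.0]
force: [0.6, -0.5, -2.7]
width: 0.461
```

carry_out(
  deltas=[
    {"gripper":3.5,"delta_pos":[-0.5,2,0],"roll":0},
    {"gripper":3.5,"delta_pos":[-1.7,6,0],"roll":0},
    {"gripper":3.5,"delta_pos":[-2.8,10,0],"roll":0},
    {"gripper":3.5,"delta_pos":[-4,14,0],"roll":0},
    {"gripper":3.5,"delta_pos":[-5,18,0],"roll":0},
  ],
)

```text
clock: 4.75
position: [0.5675, -0.0832, 0.1728]
tcp_rot: [0.997, -0.081, -0.0, -0.0]
force: [0.5, 0.2, -2.5]
width: 0.462
```

carry_out(
  deltas=[
    {"gripper":3.5,"delta_pos":[-1.2,4,0],"roll":0},
    {"gripper":3.5,"delta_pos":[-2.4,8,0],"roll":0},
    {"gripper":3.5,"delta_pos":[-3.6,12,0],"roll":0},
    {"gripper":3.5,"delta_pos":[-4.8,16,0],"roll":0},
    {"gripper":3.5,"delta_pos":[-6,20,0],"roll":0},
  ],
)

```text
clock: 5.25
position: [0.5075, 0.1167, 0.1729]
tcp_rot: [0.997, -0.081, 0.0, -0.0]
force: [0.9, -0.7, -2.6]
width: 0.463
```

carry_out(
  deltas=[
    {"gripper":3.5,"delta_pos":[-1.2,4.5,0],"roll":0},
    {"gripper":3.5,"delta_pos":[-2.4,9,0],"roll":0},
    {"gripper":3.5,"delta_pos":[-3.6,13,0],"roll":0},
    {"gripper":3.5,"delta_pos":[-4.6,17,0],"roll":0},
    {"gripper":3.5,"delta_pos":[-5.3,19.2,0],"roll":0},
  ],
)

```text
clock: 5.75
position: [0.4541, 0.3097, 0.1728]
tcp_rot: [0.997, -0.08, -0.0, -0.0]
force: [0.6, -0.1, -2.8]
width: 0.463
```

carry_out(
  deltas=[
    {"gripper":3.5,"delta_pos":[0,0,0],"roll":0},
    {"gripper":3.5,"delta_pos":[0,0,0],"roll":0},
    {"gripper":3.5,"delta_pos":[0,0,0],"roll":0},
    {"gripper":3.5,"delta_pos":[0,0,0],"roll":0},
    {"gripper":3.5,"delta_pos":[0,0,0],"roll":0},
  ],
)

```text
clock: 6.25
position: [0.4558, 0.3065, 0.1726]
tcp_rot: [0.997, -0.082, 0.0, -0.0]
force: [-0.2, 0.1, -1.4]
width: 0.463
```

Run:
```python
from wr import *; from m import *
s=ctrl.observe();print(s['position'],s['force'],s['torque'],s['q'],s['width'])
s,p=wrist('w2')
for n in ['top','scene']:
    p=ctrl.snapshot(n); save(p,n+'2.png'); np.savez(n+'2.npz',**{k:np.array(v) for k,v in p.items()})
for n in ['w2','top2','scene2']:
    X,F=cloud(n+'.npz'); Z=X[...,2]
    m=(np.hypot(X[...,0]-.455,X[...,1]-.307)<.065)&(abs(Z-.055)<.005); t=X[m]
    if len(t)>20:
        c=circ(t,.043); print(n,'rim',len(t),c.x.round(4),np.abs(c.fun).mean())
    m=(np.hypot(X[...,0]-.455,X[...,1]-.307)<.03)&(Z>.13)&(Z<.24); t=X[m]; print(n,'barrel',len(t))
    for a,b in [(.13,.165),(.165,.195),(.20,.24)]:
        u=t[(t[:,2]>a)&(t[:,2]<b)]
        if len(u)>20: c=circ(u,.022); print(' ',a,len(u),u.min(0).round(3),c.x.round(4),np.abs(c.fun).mean())
```

```text
[0.45577328 0.30647516 0.17255026] [-0.21859449  0.08028839 -1.41192606] [0.04368969 0.05386513 0.00683238] [ 5.25306751e-01  3.26764626e-01  1.56445967e+00 -2.84410884e-05
  1.25032406e+00  2.25981788e+00] 0.4631032543505631
w2 rim 1723 [0.457  0.3054] 0.0011039206619448956
w2 barrel 21778
  0.13 1038 [0.455 0.283 0.141] [0.4562 0.3054] 0.00020619206554387307
  0.165 2925 [0.455 0.278 0.165] [0.4565 0.3057] 0.0011851833028770123
  0.2 17126 [0.438 0.278 0.2  ] [0.4558 0.3061] 0.0056776015358272515
top2 rim 226 [0.4544 0.308 ] 0.001123346948173241
top2 barrel 15
scene2 rim 248 [0.4567 0.3062] 0.0013179033395693876
scene2 barrel 980
  0.13 202 [0.444 0.284 0.14 ] [0.4546 0.3075] 0.0011156548080358218
  0.165 296 [0.439 0.277 0.165] [0.4549 0.3075] 0.0018268834475495565
  0.2 431 [0.435 0.277 0.2  ] [0.455  0.3079] 0.0033735609886956196
```

View pics/w2.png

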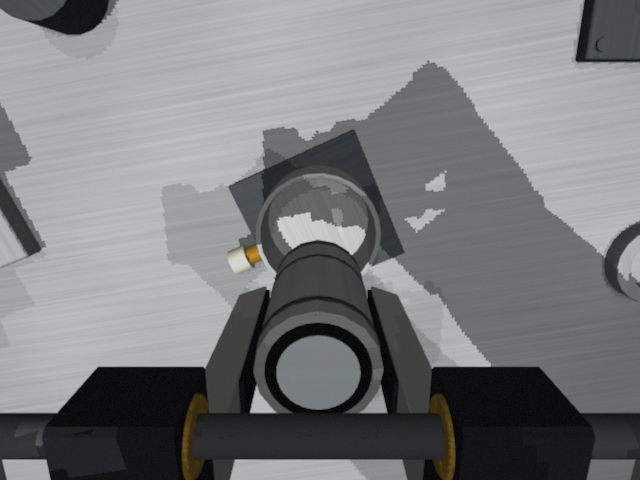

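View pics/scene2.png

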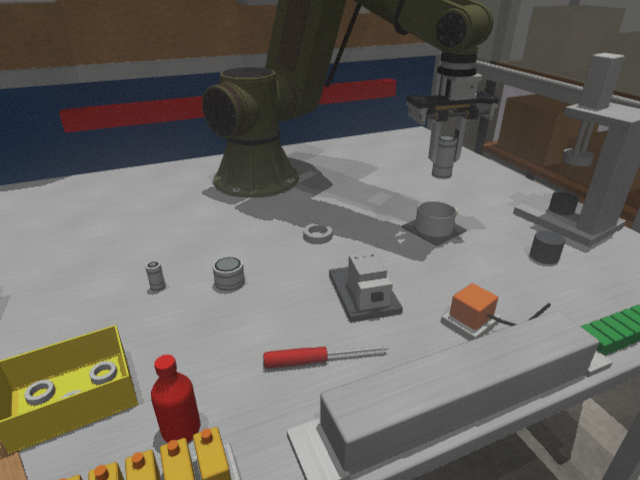

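The barrel hangs upright over the cup, within about 2 mm on both cameras, with its bottom at z=0.14. Next I'll dip it to z=0.035 and lift it out.

carry_out(
  deltas=[
    {"gripper":3.5,"delta_pos":[0.1,0,-2],"roll":0},
    {"gripper":3.5,"delta_pos":[0.1,0,-4],"roll":0},
    {"gripper":3.5,"delta_pos":[0.1,0,-6],"roll":0},
    {"gripper":3.5,"delta_pos":[0.1,0,-7.5],"roll":0},
    {"gripper":3.5,"delta_pos":[0.1,0,-8.5],"roll":0},
  ],
)

```text
clock: 6.9
position: [0.4562, 0.3069, 0.0863]
tcp_rot: [0.997, -0.081, -0.001, 0.0]
force: [0.4, 0.2, -2.4]
width: 0.461
```

carry_out(
  deltas=[
    {"gripper":3.5,"delta_pos":[0,0,-1],"roll":0},
    {"gripper":3.5,"delta_pos":[0,0,-2],"roll":0},
    {"gripper":3.5,"delta_pos":[0,0,-2],"roll":0},
    {"gripper":3.5,"delta_pos":[0,0,-2],"roll":0},
    {"gripper":3.5,"delta_pos":[0,0,-2],"roll":0},
  ],
)

```text
clock: 7.4
position: [0.4568, 0.3073, 0.0681]
tcp_rot: [0.997, -0.081, 0.0, -0.0]
force: [-0.1, 0.6, -2.4]
width: 0.464
```

Run:
```python
from wr import *
s=ctrl.observe();print(s['position'],s['force'])
p=ctrl.snapshot('scene');save(p,'scene3.png');i=p['frame'][100:260,360:520,::-1];cv2.imwrite('pics/scene3z.png',cv2.resize(i,None,fx=3.5,fy=3.5,interpolation=cv2.INTER_CUBIC))
```

```text
[0.45677969 0.30732081 0.06806682] [-0.11321395  0.56912018 -2.354489  ]
```

View pics/scene3z.png

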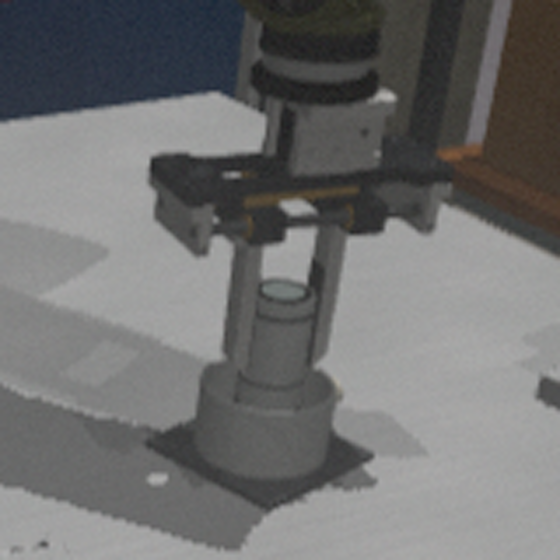

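The dip is clean at about 19–20 mm, with no contact force. Lift out and carry to just in front of the V.

carry_out(
  deltas=[
    {"gripper":3.5,"delta_pos":[0,0,-0.1],"roll":0},
    {"gripper":3.5,"delta_pos":[0,0,1],"roll":0},
    {"gripper":3.5,"delta_pos":[0,0,3.5],"roll":0},
    {"gripper":3.5,"delta_pos":[0,0,7],"roll":0},
    {"gripper":3.5,"delta_pos":[0,0,9.5],"roll":0},
  ],
)

```text
clock: 7.95
position: [0.4568, 0.3073, 0.1655]
tcp_rot: [0.997, -0.081, 0.001, -0.001]
force: [-0.2, -0.2, -2.4]
width: 0.463
```

carry_out(
  deltas=[
    {"gripper":3.5,"delta_pos":[1,-3,0],"roll":0},
    {"gripper":3.5,"delta_pos":[2.5,-7,0],"roll":0},
    {"gripper":3.5,"delta_pos":[4,-11,0],"roll":0},
    {"gripper":3.5,"delta_pos":[5.5,-15,0],"roll":0},
    {"gripper":3.5,"delta_pos":[7,-19,0],"roll":0},
  ],
)

```text
clock: 8.45
position: [0.5269, 0.1155, 0.1636]
tcp_rot: [0.997, -0.081, 0.001, -0.0]
force: [1.1, 0.7, -2.2]
width: 0.462
```

carry_out(
  deltas=[
    {"gripper":3.5,"delta_pos":[1,-3,0],"roll":0},
    {"gripper":3.5,"delta_pos":[2,-5.5,0],"roll":0},
    {"gripper":3.5,"delta_pos":[2.8,-7.2,0],"roll":0},
    {"gripper":3.5,"delta_pos":[2.8,-7.2,0],"roll":0},
    {"gripper":3.5,"delta_pos":[2.8,-7.2,0],"roll":0},
  ],
)

```text
clock: 8.95
position: [0.5544, 0.0453, 0.163]
tcp_rot: [0.997, -0.082, 0.0, -0.0]
force: [0.3, 0.6, -2.5]
width: 0.467
```

Run:
```python
from wr import *; from m import *
s=ctrl.observe();print(s['clock'],s['position'],s['force'],s['torque'],s['tcp_rot'])
s,p=wrist('w4')
for n in ['top','scene']:
    p=ctrl.snapshot(n); save(p,n+'4.png'); np.savez(n+'4.npz',**{k:np.array(v) for k,v in p.items()})
u=np.array([np.cos(np.radians(-9.3)),np.sin(np.radians(-9.3))]);v=np.array([-u[1],u[0]])
for n in ['w4','scene4','top1','scene1']:
    X,F=cloud(n+'.npz'); Z=X[...,2]
    t=X[(np.hypot(X[...,0]-.617,X[...,1]-.036)<.06)&(abs(Z-.08)<.004)]
    q=t[:,:2]-[.57,.0423]; a=q@u;b=q@v
    print(n,'Vtop',len(t),'lat',b.min().round(4),b.max().round(4),((b.max()+b.min())/2).round(4),'front',a.min().round(4),'z',np.median(t[:,2]).round(4))
    # front boundary per lateral bin
    fr=[(k,np.round(np.percentile(a[abs(b-k/1000)<.0015],1)*1000,1)) for k in range(-24,27,4) if (abs(b-k/1000)<.0015).sum()>3]; print(fr)
    t=X[(np.hypot(X[...,0]-.554,X[...,1]-.045)<.03)&(Z>.115)&(Z<.155)]
    if len(t)>30:
        c=circ(t,.022); print('  barrel low',len(t),t.min(0).round(4),c.x.round(4),np.abs(c.fun).mean(), 'a,b',(c.x-[.57,.0423])@u,(c.x-[.57,.0423])@v)
```

```text
8.95 [0.55438205 0.04525257 0.16297556] [ 0.31576283  0.62159786 -2.53262963] [ 0.07016506  0.04916946 -0.00198843] [ 9.96671446e-01 -8.15229675e-02  1.55322215e-04 -9.91833069e-05]
w4 Vtop 9605 lat -0.0278 0.0244 -0.0017 front 0.014 z 0.0802
[(-24, np.float64(17.7)), (-20, np.float64(15.3)), (-16, np.float64(19.4)), (-12, np.float64(23.1)), (-8, np.float64(27.1)), (-4, np.float64(31.1)), (0, np.float64(31.3)), (4, np.float64(27.8)), (8, np.float64(23.8)), (12, np.float64(20.1)), (16, np.float64(15.9)), (20, np.float64(17.2)), (24, np.float64(21.0))]
  barrel low 1023 [0.5542 0.0219 0.1305] [0.5548 0.0441] 0.0002185542854036731 a,b -0.015282839484377274 -0.0006385853887238844
scene4 Vtop 640 lat -0.0273 0.0259 -0.0007 front 0.0123 z 0.0808
[(-24, np.float64(18.5)), (-20, np.float64(15.0)), (-16, np.float64(19.6)), (-12, np.float64(19.9)), (-8, np.float64(22.4)), (-4, np.float64(29.9)), (0, np.float64(31.7)), (4, np.float64(32.2)), (8, np.float64(25.8)), (12, np.float64(21.2)), (16, np.float64(17.7)), (20, np.float64(13.6)), (24, np.float64(18.3))]
  barrel low 259 [0.5487 0.0233 0.1307] [0.5531 0.0466] 0.0009725302681077147 a,b -0.017383158418391303 0.0015150398489617296
top1 Vtop 811 lat -0.025 0.0271 0.0011 front 0.0113 z 0.0798
[(-24, np.float64(18.8)), (-20, np.float64(12.8)), (-16, np.float64(13.1)), (-12, np.float64(18.1)), (-8, np.float64(22.2)), (-4, np.float64(24.8)), (0, np.float64(29.2)), (4, np.float64(28.5)), (8, np.float64(24.1)), (12, np.float64(18.9)), (16, np.float64(14.4)), (20, np.float64(12.8)), (24, np.float64(15.9))]
scene1 Vtop 641 lat -0.0268 0.0256 -0.0006 front 0.0119 z 0.0809
[(-24, np.float64(17.7)), (-20, np.float64(15.2)), (-16, np.float64(14.7)), (-12, np.float64(22.6)), (-8, np.float64(25.7)), (-4, np.float64(29.7)), (0, np.float64(34.5)), (4, np.float64(30.7)), (8, np.float64(24.7)), (12, np.float64(19.2)), (16, np.float64(16.8)), (20, np.float64(13.3)), (24, np.float64(19.0))]
```

View pics/w4.png

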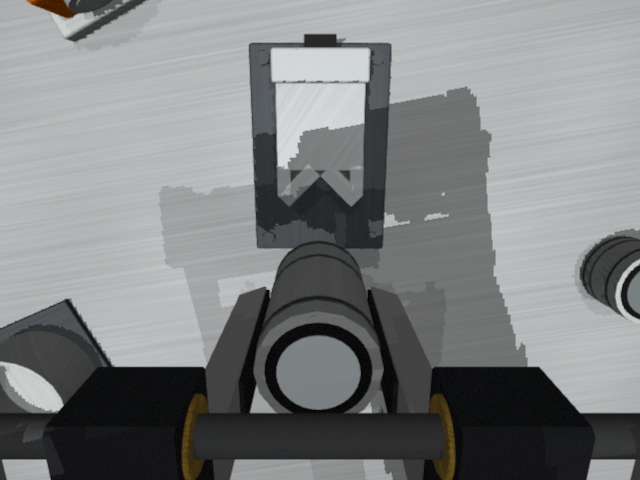

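View pics/scene4.png

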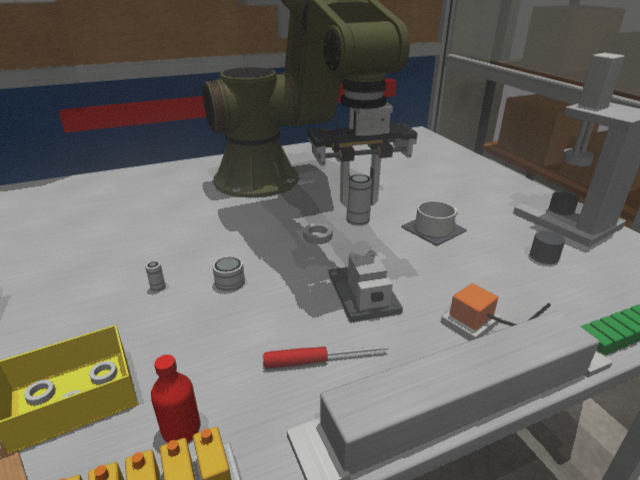

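Relative to the V axis, the barrel is about 1.6 mm too far in +y, and it is about 18 mm short of home. I'll shift it sideways, advance 8 mm, and lower it.

carry_out(
  deltas=[
    {"gripper":3.5,"delta_pos":[0.75,-0.3,-2],"roll":0},
    {"gripper":3.5,"delta_pos":[0.75,-0.3,-5],"roll":0},
    {"gripper":3.5,"delta_pos":[0.75,-0.3,-8],"roll":0},
    {"gripper":3.5,"delta_pos":[0.75,-0.3,-10],"roll":0},
    {"gripper":3.5,"delta_pos":[0.75,-0.3,-11],"roll":0},
  ],
)

```text
clock: 9.6
position: [0.561, 0.0428, 0.0508]
tcp_rot: [0.997, -0.081, -0.001, 0.0]
force: [-0.2, 0.4, -2.2]
width: 0.463
```

carry_out(
  deltas=[
    {"gripper":3.5,"delta_pos":[0,0,-0.1],"roll":0},
    {"gripper":3.5,"delta_pos":[0,0,-0.2],"roll":0},
    {"gripper":3.5,"delta_pos":[0,0,-0.3],"roll":0},
    {"gripper":3.5,"delta_pos":[0,0,-0.3],"roll":0},
    {"gripper":3.5,"delta_pos":[0,0,-0.3],"roll":0},
  ],
)

```text
clock: 10.1
position: [0.5622, 0.0421, 0.05]
tcp_rot: [0.997, -0.081, 0.0, -0.0]
force: [0.3, 0.5, -3.0]
width: 0.461
```

carry_out(
  deltas=[
    {"gripper":3.5,"delta_pos":[0,0,-0.05],"roll":0},
    {"gripper":3.5,"delta_pos":[0,0,-0.1],"roll":0},
    {"gripper":3.5,"delta_pos":[0,0,-0.15],"roll":0},
    {"gripper":3.5,"delta_pos":[0,0,-0.15],"roll":0},
    {"gripper":3.5,"delta_pos":[0,0,-0.15],"roll":0},
  ],
)

```text
clock: 10.6
position: [0.5619, 0.0421, 0.0479]
tcp_rot: [0.997, -0.081, -0.0, 0.0]
force: [-0.1, 0.4, -2.6]
width: 0.461
```

carry_out(
  deltas=[
    {"gripper":3.5,"delta_pos":[0,0,-0.05],"roll":0},
    {"gripper":3.5,"delta_pos":[0,0,-0.1],"roll":0},
    {"gripper":3.5,"delta_pos":[0,0,-0.1],"roll":0},
    {"gripper":3.5,"delta_pos":[0,0,-0.1],"roll":0},
    {"gripper":3.5,"delta_pos":[0,0,-0.1],"roll":0},
  ],
)

```text
clock: 11.1
position: [0.5621, 0.0421, 0.0476]
tcp_rot: [0.997, -0.081, 0.0, 0.0]
force: [-3.4, -1.2, 5.4]
width: 0.466
```

Touchdown on the foot plate, with Fz up about 8 N. I'll ease off slightly and advance toward the V.

carry_out(
  deltas=[
    {"gripper":3.5,"delta_pos":[0,0,0.03],"roll":0},
    {"gripper":3.5,"delta_pos":[0.2,-0.03,0.03],"roll":0},
    {"gripper":3.5,"delta_pos":[0.4,-0.06,0.03],"roll":0},
    {"gripper":3.5,"delta_pos":[0.6,-0.1,0.03],"roll":0},
    {"gripper":3.5,"delta_pos":[0.7,-0.11,0.03],"roll":0},
  ],
)

```text
clock: 11.6
position: [0.5687, 0.0412, 0.0476]
tcp_rot: [0.997, -0.081, -0.001, -0.0]
force: [-7.5, 0.6, 8.4]
width: 0.465
```

carry_out(
  deltas=[
    {"gripper":3.5,"delta_pos":[0.05,-0.01,0],"roll":0},
    {"gripper":3.5,"delta_pos":[0.1,-0.02,0],"roll":0},
    {"gripper":3.5,"delta_pos":[0.1,-0.02,0],"roll":0},
    {"gripper":3.5,"delta_pos":[0.1,-0.02,0],"roll":0},
    {"gripper":3.5,"delta_pos":[0.1,-0.02,0],"roll":0},
  ],
)

```text
clock: 12.1
position: [0.5697, 0.041, 0.0476]
tcp_rot: [0.997, -0.081, -0.0, -0.0]
force: [-6.2, 0.8, 7.8]
width: 0.466
```

carry_out(
  deltas=[
    {"gripper":3.5,"delta_pos":[0,0,0.07],"roll":0},
    {"gripper":3.5,"delta_pos":[0,0,0.07],"roll":0},
    {"gripper":3.5,"delta_pos":[0.05,-0.01,0.07],"roll":0},
    {"gripper":3.5,"delta_pos":[0.05,-0.01,0.07],"roll":0},
    {"gripper":3.5,"delta_pos":[0.05,-0.01,0.07],"roll":0},
  ],
)

```text
clock: 12.6
position: [0.57, 0.041, 0.0477]
tcp_rot: [0.997, -0.081, -0.001, -0.0]
force: [-4.7, 3.1, -0.4]
width: 0.463
```

carry_out(
  deltas=[
    {"gripper":3.5,"delta_pos":[0.05,-0.01,0],"roll":0},
    {"gripper":3.5,"delta_pos":[0.1,-0.02,0],"roll":0},
    {"gripper":3.5,"delta_pos":[0.1,-0.02,0],"roll":0},
    {"gripper":3.5,"delta_pos":[0.1,-0.02,0],"roll":0},
    {"gripper":3.5,"delta_pos":[0.1,-0.02,0],"roll":0},
  ],
)

```text
clock: 13.1
position: [0.5701, 0.0411, 0.0477]
tcp_rot: [0.997, -0.081, -0.002, -0.0]
force: [-12.5, 6.4, 5.4]
width: 0.465
```

V contact, with the lateral force from the block at about +4 N along station y. I'll shift slightly toward +y and press further.

carry_out(
  deltas=[
    {"gripper":3.5,"delta_pos":[0.01,0.05,0.03],"roll":0},
    {"gripper":3.5,"delta_pos":[0.05,0.04,0.03],"roll":0},
    {"gripper":3.5,"delta_pos":[0.05,0.04,0.03],"roll":0},
    {"gripper":3.5,"delta_pos":[0.05,0.04,0.03],"roll":0},
    {"gripper":3.5,"delta_pos":[0.05,0.04,0.03],"roll":0},
  ],
)

```text
clock: 13.6
position: [0.5707, 0.0415, 0.0477]
tcp_rot: [0.997, -0.081, -0.002, -0.0]
force: [-9.0, 5.0, 1.0]
width: 0.466
```

```bash
cat > st.py <<'E'
from wr import *
s=ctrl.observe();f=s['force'];u=np.array([.987,-.161]);v=np.array([.161,.987])
print(s['clock'],s['position'].round(4),'F',f.round(1),'Fu',(f[:2]@u).round(1),'Fv',(f[:2]@v).round(1),'T',s['torque'].round(2),s['tcp_rot'].round(4),s['width'])
E
python3 st.py
```

```text
13.6 [0.5707 0.0415 0.0477] F [-9.  5.  1.] Fu -9.7 Fv 3.5 T [ 0.92  1.61 -0.1 ] [ 9.967e-01 -8.110e-02 -1.700e-03 -3.000e-04] 0.4659376632866045
```

carry_out(
  deltas=[
    {"gripper":3.5,"delta_pos":[0.01,0.05,0],"roll":0},
    {"gripper":3.5,"delta_pos":[0.02,0.1,0],"roll":0},
    {"gripper":3.5,"delta_pos":[0.02,0.1,0],"roll":0},
    {"gripper":3.5,"delta_pos":[0.02,0.1,0],"roll":0},
    {"gripper":3.5,"delta_pos":[0.02,0.1,0],"roll":0},
  ],
)

```text
clock: 14.1
position: [0.5708, 0.0416, 0.0477]
tcp_rot: [0.997, -0.081, -0.002, 0.0]
force: [-11.7, -1.6, 2.4]
width: 0.461
```

```bash
python3 st.py
```

```text
14.1 [0.5708 0.0416 0.0477] F [-11.7  -1.6   2.4] Fu -11.3 Fv -3.5 T [-0.19  1.94 -0.1 ] [ 9.967e-01 -8.130e-02 -1.900e-03  4.000e-04] 0.46095437734411754
```

carry_out(
  deltas=[
    {"gripper":3.5,"delta_pos":[0.05,-0.01,0],"roll":0},
    {"gripper":3.5,"delta_pos":[0.1,-0.02,0],"roll":0},
    {"gripper":3.5,"delta_pos":[0.1,-0.02,0],"roll":0},
    {"gripper":3.5,"delta_pos":[0.1,-0.02,0],"roll":0},
    {"gripper":3.5,"delta_pos":[0.1,-0.02,0],"roll":0},
  ],
)

```text
clock: 14.6
position: [0.5708, 0.0416, 0.0477]
tcp_rot: [0.997, -0.081, -0.003, 0.0]
force: [-21.2, -0.6, 9.0]
width: 0.465
```

```bash
python3 st.py
```

```text
14.6 [0.5708 0.0416 0.0477] F [-21.2  -0.6   9. ] Fu -20.9 Fv -4.0 T [-0.02  3.34 -0.03] [ 9.967e-01 -8.120e-02 -3.100e-03  4.000e-04] 0.464779036644935
```

Fv changed sign while the barrel stayed put, and extra press only raised Fu without advancing. That means it is wedged on both faces. I'll balance Fv and trim the downforce.

carry_out(
  deltas=[
    {"gripper":3.5,"delta_pos":[0,-0.05,0.03],"roll":0},
    {"gripper":3.5,"delta_pos":[0.03,-0.06,0.03],"roll":0},
    {"gripper":3.5,"delta_pos":[0.03,-0.06,0.03],"roll":0},
    {"gripper":3.5,"delta_pos":[0.03,-0.06,0.03],"roll":0},
    {"gripper":3.5,"delta_pos":[0.03,-0.06,0.03],"roll":0},
  ],
  newtons=55,
)

```text
clock: 15.1
position: [0.5708, 0.0416, 0.0477]
tcp_rot: [0.997, -0.081, -0.004, 0.0]
force: [-20.9, 3.1, 6.4]
width: 0.46
```

```bash
python3 st.py
python3 - <<'E'
from wr import *; from m import *
s,p=wrist('w5')
for n in ['top','scene']:
    p=ctrl.snapshot(n); save(p,n+'5.png'); np.savez(n+'5.npz',**{k:np.array(v) for k,v in p.items()})
    if n=='scene':
        i=p['frame'][150:330,290:450,::-1];cv2.imwrite('pics/scene5z.png',cv2.resize(i,None,fx=3.3,fy=3.3,interpolation=cv2.INTER_CUBIC))
u=np.array([.987,-.161]);v=np.array([.161,.987])
for n in ['w5','scene5','top5']:
    X,F=cloud(n+'.npz'); Z=X[...,2]
    t=X[(np.hypot(X[...,0]-.571,X[...,1]-.0415)<.032)&(abs(Z-.1)<.004)]
    if len(t)>30: q=t[:,:2]-[.57,.0423];a=q@u;b=q@v; print(n,'barrel top u',(a.min()+a.max())/2,'v',(b.min()+b.max())/2,np.ptp(a),np.ptp(b),len(t),t[:,2].mean())
    t=X[(np.hypot(X[...,0]-.617,X[...,1]-.036)<.06)&(abs(Z-.08)<.004)]
    if len(t)>30:
        q=t[:,:2]-[.57,.0423];b=q@v;a=q@u; print('  Vtop v',(b.min()+b.max())/2,'front',np.percentile(a,.5))
E
```

```text
15.1 [0.5708 0.0416 0.0477] F [-20.9   3.1   6.4] Fu -21.1 Fv -0.3 T [0.7  3.43 0.02] [ 9.967e-01 -8.110e-02 -3.500e-03  1.000e-04] 0.4599412657838295
w5 barrel top u 0.004837747374805421 v -0.0006260071777982705 0.03914357365077664 0.060657867634272174 12272 0.10077685416547566
  Vtop v -0.0016432053460171923 front 0.010201425467877527
scene5 barrel top u 0.002032976291658724 v -0.0008646784219263192 0.043901664337551 0.06013028739764675 286 0.10108967132827647
  Vtop v -0.00016968182827645922 front 0.005088806705967692
```

View pics/w5.png

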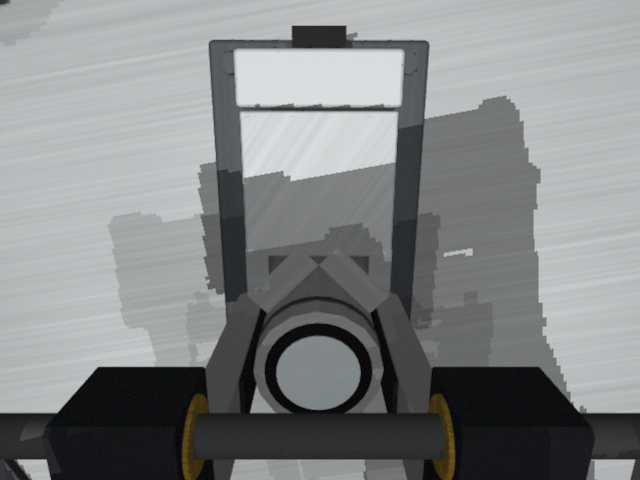

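View pics/scene5z.png

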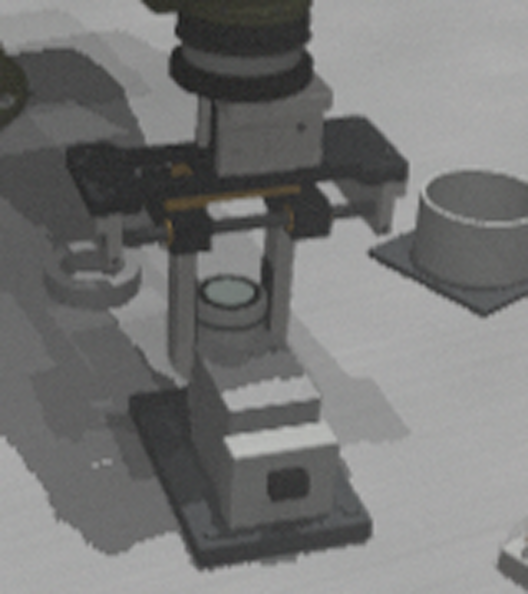

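carry_out(
  deltas=[
    {"gripper":3.5,"delta_pos":[0,0,0],"roll":0},
    {"gripper":3.5,"delta_pos":[0,0,0],"roll":0},
    {"gripper":3.5,"delta_pos":[0,0,0],"roll":0},
    {"gripper":3.5,"delta_pos":[0,0,0],"roll":0},
    {"gripper":3.5,"delta_pos":[0,0,0],"roll":0},
  ],
)

```text
clock: 15.75
position: [0.5708, 0.0416, 0.0477]
tcp_rot: [0.997, -0.081, -0.004, 0.0]
force: [-20.4, 3.3, 6.7]
width: 0.46
```

```bash
python3 st.py
```

```text
15.75 [0.5708 0.0416 0.0477] F [-20.4   3.3   6.7] Fu -20.7 Fv -0.0 T [ 0.65  3.39 -0.06] [ 9.967e-01 -8.110e-02 -3.500e-03  1.000e-04] 0.46041196870469103
```

Stable, so I'm handing the job in.

```bash
python3 - <<'E'
from rig import ctrl
print(ctrl.close_job())
E
python3 st.py
```

```text
the job is handed in; nothing more can be done
None
the job is handed in; nothing more can be done
```

The tall barrel was dipped and is pressed home in the V-block, still held by the gripper. I handed the job in at about 15.8 s of the 61 s allowed.

- **Dip:** The lower end went about 2 cm into the cup, and I felt no contact force during the dip.
- **Seating:** I stood the barrel on the foot plate, found contact by force, and pressed it into the V.
- **Last force readings:** The press was 20.7 N along the V axis, with about 0 N sideways and about 7 N down onto the foot plate. These held steady for more than half a second.
- **Both faces bearing:** The sideways force changed sign and extra push built force, while the barrel did not move in either case. That means it was wedged on both faces.

**Small disagreements:**
- The cameras differed by about 2 mm, so I used force readings for the final centring.
- The tool is leaning about 0.4° under the press because the arm flexes slightly. I did not measure the barrel's own tilt.

I did not touch the other two barrels.

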